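# Gauge the sample tray against the flip stop

## Task

Set the sample tray of the feeder to its loading position: flip the hinged stop all the way down across the lane, push the tray along the lane until its nose rests against the stop, then flip the stop fully up again, leaving the tray where it was gauged. Push the tray on the centre line of the lane, straight along it, because it twists and jams in its track when pushed off-centre; leave the other things on the bench where they are.

Things in the scene. Friction and masses are not known exactly. Their poses are not given: they have to be found in the camera images.
- feeder: Sample feeder fixed to the bench, lying across in front of the robot: base plate 440 x 180 x 12 mm, low side rails (38 mm high), toothed centre track (30 mm), fence 67 mm high on the far side. Origin: on the bench under the lane's centre line, mid-length. x = the way the tray is pushed, along the centre line; y to the fence (its middle at 84 mm); z up.
- slide (a joint): Travel of the tray along feeder +x, m, 0 to 0.19; its nose meets the lowered stop at 0.140 (only the stop halts it). White tray 110 long, 140 mm wide, tubes to 98 mm height, cannot lift out; nose 30 mm wide at its front. Damped: moves with 1 to 5 N on the centre line, stays put; pushed only on one side of the line (8 mm off or more) it twists up to 0.1 rad and jams; let go and it springs straight.
- push_face (a point): Centre of the rear face of the tray's upright push wall, on the lane's centre line, 85 mm above the bench; travels with the tray, x axis as the feeder's. The wall is 10 mm thick and 140 mm wide across the lane; its rear face is flat, upright, 45 to 115 mm above the bench. Free space behind it (feeder -x) above the rails.
- stop (a joint): Angle of the flip stop, rad: 0 = fully down, level across the lane on a firm rest; 1.57 = upright; 1.75 = fully up, leaning slightly back over the fence (end of swing). Stiff hinge: it stays where left; about 2 N at its bar moves it.
- stop_bar (a point): Middle of the stop's finger bar: round, white, 14 mm diameter, standing out 52 mm in feeder +x from the tip of the steel leaf (16 mm wide, 92 long), parallel to the hinge axis and 84 mm from it; this point is 28 mm from the leaf. Height 85 mm with the stop down (over the centre line), 169 mm upright (over the fence). Can be pinched from above across its thickness; turns in the grip.
- stop_hinge (a point): Point on the hinge axis of the stop abreast of stop_bar, fixed to the feeder: 84 mm from the centre line on the fence side, 85 mm above the bench. The axis runs along the feeder's x.
- bucket: Bystander: yellow waste bucket with red lid, 114 mm across, 115 mm high, standing loose on the bench. Origin under its centre.
- reagent: Bystander: white reagent bottle, 70 mm across, 140 mm high, standing loose. Origin under its centre.
- tipbox: Bystander: closed grey and white pipette tip box, 122 x 87 x 67 mm, loose. Origin under its centre.
- mouse: Bystander: grey computer mouse, 105 x 60 x 32 mm, loose. Origin under its centre.

How it is judged:
By the outcome, as a careful person would: the job done as asked, in the order asked, and still so for the second after the job is handed in, with the robot touching nothing.
It also fails if it takes over 64 s, if anything falls off the work surface, if the arm or the gripper's body presses on something with over 40 N, if the wrist force passes 120 N, or if a joint passes its speed limit or range.

## Robot

A 7-joint arm with a two-finger parallel gripper is mounted at the origin on the work surface. World frame = base frame: x ahead of the robot, y to its left, z up, the work surface at z = 0. Lengths are in m, angles in rad, forces in N, time in s.
With the tool pointing down it reaches from about 0.4 to 0.85 m from the base axis. Payload 10.4 kg.
Tool frame: the origin (TCP) lies midway between the tips of the shut fingers; the grasp point (between the pads) lies 19 mm behind it; z points along the fingers, y is the line along which they close (so a half turn about z gives the same grasp; the last joint's range is limited). The gripper opens to 87 mm and grips with 3 to 60 N. Pads are 19 mm wide; open, the fingers measure 117 mm over their backs; the gripper's body (75 mm by 190 mm) begins 51 mm behind the grasp point.
Start: joints at [-1.275, 0.332, -0.065, 1.46, 0.022, 1.35, -0.088], TCP at [0.196, 0.594, 0.223] pointing down, gripper open.
Joint ranges: [-2.6, 2.6], [-0.5, 2.12], [-1.47, 1.34], [0.16, 2.42], [-1.27, 4.41], [0.06, 2.06], [-2.6, 2.6]. Speed limits (rad/s): [2.22, 2.22, 2.79, 2.79, 3.14, 3.14, 3.14].

## Interface

Orientations are given as a unit quaternion [x, y, z, w].
In Python, from bench import r gives the robot as it stands.
- The arm moves only by the tool arm_command, never from a script. Its argument "moves" is one flat list of numbers, 4 for each row, row after row: the shift along the tool's x, y, z in cm, then the turn about the tool's z in degrees. A call has 1 to 12 rows; each row shifts and turns the commanded pose from where the row before left it, along the tool's axes as they then stand; what a row does not reach is not made up. A row lasts 1/12 s, in which the tool goes at most 41.7 mm and 7.16 degrees, less where a joint would pass 70% of its speed; a pose out of reach is approached as far as the arm can. A call with a gripper value outside its range is refused whole. "fingers" is the opening in per cent of the stroke, from 0 (shut) to 100 (fully open), set as the call begins (left out, the last holds). The fingers move at their own pace and stop on an object; "squeeze" is the grip in N (left out, the last holds). Time passes only in rows, so rows that do not move let the fingers close. It gives the time, the measured TCP pose, the force, the opening and the grip force at its end, in the units of the state.
- r.read_state(): the state, without advancing time (a new reading comes with each control period).
- r.camera(name): name is "side" or "top" or "wrist"; returns the picture (400x640x3 uint8, red, green, blue); there is no depth.
- r.camera_info(name): a dict with "fx", "fy", "cx", "cy" (pixels), "origin" and "attitude" of the camera in the world. Camera axes: x right, y up, looking along -z (the intrinsics and any distortion apply to the point x, -y, -z); pixel columns grow to the right and rows downward; lengths in m; the calibration is good to about 2 mm. A picture is of the moment at which its call begins: read the wrist's pose just before it. camera_info takes no time and is no camera call; for the wrist camera it gives the pose at the moment of the call.
- r.close_job(): hands the job in; it is judged then, once.
The state is a dict: "time": time; "joint_positions": joint angles; "joint_vel": joint speeds; "joint_torque": joint torques, N m; "ee_pos": TCP position; "eef_rot": TCP orientation; "ft_force": force on the tool from outside, world axes, zero at the start; "torque": the same for the moment, N m; "width": finger opening in m; "grip_force": force on a finger pad.
Only numpy, scipy, OpenCV 4.12 (cv2) and the standard library are available. Lean on these libraries where they do the work, as an engineer would, in place of code of your own. Each camera call takes 0.05 s, during which the arm holds its last target. There are 200 camera calls.

## Working session

There is one attempt and no reset: what is moved stays moved. The work goes in short steps, Python scripts to look and compute and a tool call to move; the robot and the scene stay as the last step left them, time stands still between calls to the robot, and variables do not carry over. Pictures are saved under pics/ and viewed, at most 10 in all, crops included, and the job is handed in when it is done.

Besides the shell and the picture viewer there is one more tool, called after "Call:" by a JSON object that holds its "fn" and its "kwargs", one argument or row to a line. arm_command: Moves the arm, as the interface text tells. Its arguments: {"type":"object","properties":{"moves":{"type":"array"},"fingers":{"type":"number"},"squeeze":{"type":"number"}},"required":["moves"]}

```bash
mkdir -p pics; ls
python3 - <<'E'
from bench import r
import cv2,numpy as np
a=r.camera("top");b=r.camera("side")
cv2.imwrite("pics/top.png",a[:,:,::-1]);cv2.imwrite("pics/side.png",b[:,:,::-1])
for n in("top","side"):print(r.camera_info(n))
s=r.read_state();print(s["time"],s["ee_pos"],s["eef_rot"],s["width"])
E
```

```text
pics
{'fx': 364.3684749298738, 'fy': 364.3684749298738, 'cx': 318.2228439518656, 'cy': 201.17401890521688, 'origin': array([ 0.42593541, -0.01532875,  1.36056818]), 'attitude': array([-0.04055627,  0.04153985,  0.7121784 , -0.69959385])}
{'fx': 431.2968741312839, 'fy': 431.2968741312839, 'cx': 322.34967365651556, 'cy': 197.52097078326867, 'origin': array([ 0.3114257 , -1.00979314,  1.13967745]), 'attitude': array([ 0.37494299, -0.05154132, -0.12477677,  0.9171652 ])}
0.1 [0.19574475 0.59319362 0.22184288] [ 1.58722337e-01  9.87323057e-01 -6.24268536e-04 -1.02206103e-04] 0.08711081691787961
```

View pics/top.png

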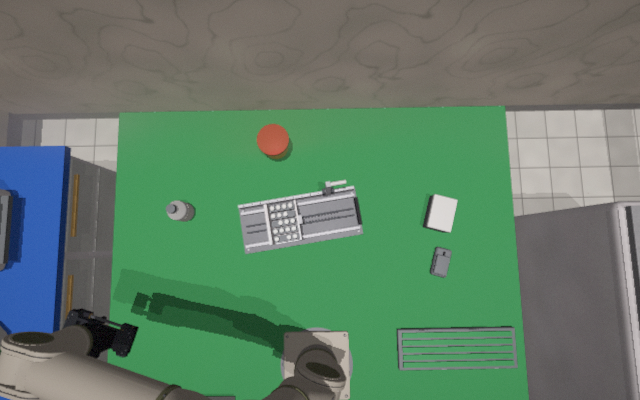

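View pics/side.png

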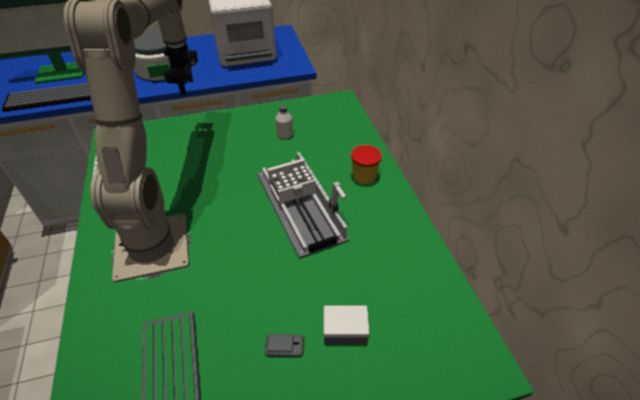

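The top view shows the feeder at about (240–362, 187–250), with its +x pointing right in the image (world −y). The tray is in the left part and the stop is up, with its bar near (338,184). The bucket is at (273,140), the bottle at (179,210). I'll zoom in next.

```bash
python3 - <<'E'
import cv2,numpy as np
a=cv2.imread("pics/top.png")[170:260,230:370];b=cv2.imread("pics/side.png")[145:260,250:360]
cv2.imwrite("pics/topz.png",cv2.resize(a,None,fx=5.6,fy=5.6,interpolation=cv2.INTER_CUBIC))
cv2.imwrite("pics/sidez.png",cv2.resize(b,None,fx=5,fy=5,interpolation=cv2.INTER_CUBIC))
E
cat > h.py <<'E'
import numpy as np
from bench import r
from scipy.spatial.transform import Rotation as R
def ray(n,u,v,info=None):
    c=info or r.camera_info(n)
    d=np.array([(u-c["cx"])/c["fx"],-(v-c["cy"])/c["fy"],-1.])
    return np.array(c["origin"]),R.from_quat(c["attitude"]).apply(d)
def at_z(n,u,v,z,info=None):
    o,d=ray(n,u,v,info); return o+d*(z-o[2])/d[2]
def proj(n,p,info=None):
    c=info or r.camera_info(n)
    q=R.from_quat(c["attitude"]).inv().apply(np.array(p)-c["origin"])
    return np.array([c["cx"]+c["fx"]*q[0]/-q[2],c["cy"]-c["fy"]*q[1]/-q[2]])
def tri(p1,p2):
    (o1,d1),(o2,d2)=ray(*p1),ray(*p2)
    t=np.linalg.lstsq(np.c_[d1,-d2],o2-o1,rcond=None)[0]
    a,b=o1+d1*t[0],o2+d2*t[1]; return (a+b)/2,np.linalg.norm(a-b)
E
```

```text
(no output)
```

View pics/topz.png

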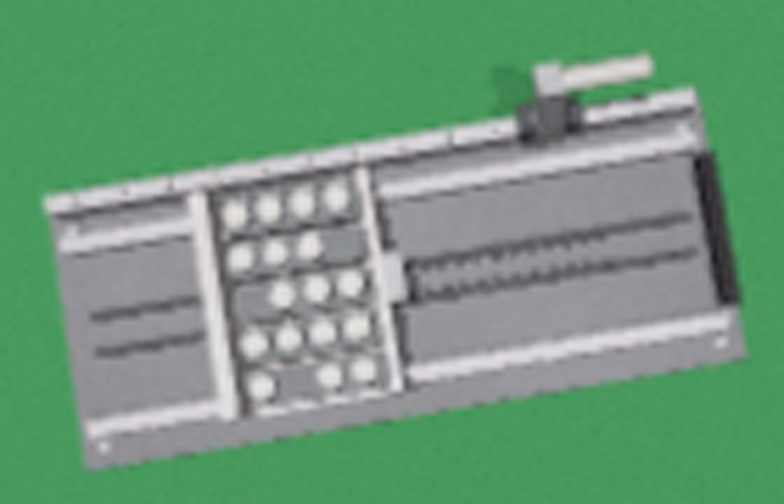

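View pics/sidez.png

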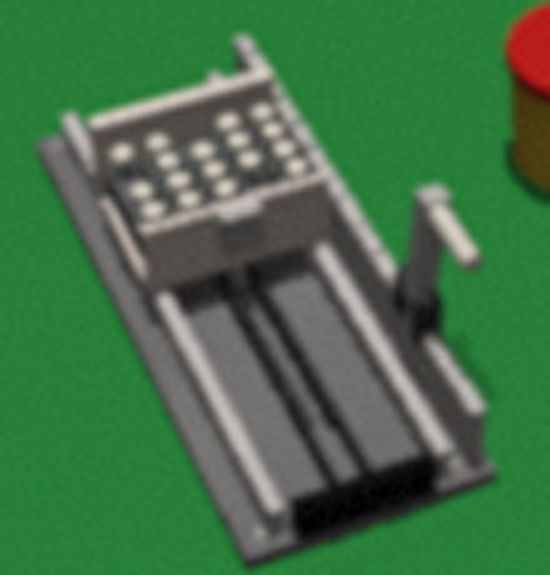

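The zooms show the near plate corners at (90,468) and (745,355), the fence top ends at (45,200) and (693,92), the push wall's rear edge from (192,200) to (226,415), and the bar from (565,77) to (650,65). The stop is standing up.

Run:
```python
from h import *
T=lambda u,v:("top",230+(u+.5)/5.6-.5,170+(v+.5)/5.6-.5)
S=lambda u,v:("side",250+(u+.5)/5-.5,145+(v+.5)/5-.5)
A=at_z(*T(90,468),.012);B=at_z(*T(745,355),.012)
F1=at_z(*T(45,197),.067);F2=at_z(*T(693,90),.067)
print(A,B,F1,F2,np.linalg.norm(B-A),np.linalg.norm(F2-F1))
ex=(B-A)/np.linalg.norm(B-A);fx=(F2-F1)/np.linalg.norm(F2-F1)
print("yaw",np.arctan2(ex[1],ex[0]),np.arctan2(fx[1],fx[0]))
e=ex+fx;e[2]=0;e/=np.linalg.norm(e);n=np.array([-e[1],e[0],0])
O=(A+B)/2+.09*n; print("O from near edge",O)
print("side corners",at_z(*S(250,562),.012),at_z(*S(40,145),.012),at_z(*S(492,475),.012))
f=lambda p:((p-O)@e,(p-O)@n,p[2])
print("fence in feeder",f(F1),f(F2))
tip,er=tri(T(650,65),S(470,260));print("bar tip",tip,er,f(tip))
ba,er=tri(T(565,77),S(440,205));print("bar root",ba,er,f(ba))
for u,v in((188,200),(223,417)):p=at_z(*T(u,v),.115);print("wall",p,f(p))
print("nose",f(at_z(*T(410,275),.09)))
print("tool",R.from_quat(r.read_state()["eef_rot"]).as_matrix().round(3))
```

```text
[0.39622415 0.25070077 0.012     ] [ 0.46225176 -0.18027362  0.012     ] [0.56907125 0.26942579 0.067     ] [ 0.63071312 -0.14561037  0.067     ] 0.43600294871425 0.41958876452440025
yaw -1.4187729720484585 -1.4233524816203647
O from near edge [0.51823093 0.0486393  0.012     ]
side corners [ 0.46599615 -0.18277939  0.012     ] [0.40167784 0.24890349 0.012     ] [ 0.63863828 -0.15604994  0.012     ]
fence in feeder (np.float64(-0.2107319849825691), np.float64(0.0832072228493389), np.float64(0.06699999999999995)) (np.float64(0.20885567959519508), np.float64(0.08224646830717318), np.float64(0.06699999999999995))
bar tip [ 0.6303423  -0.11014435  0.17383486] 0.0023717888243648053 (np.float64(0.1737311793727217), np.float64(0.0871704325215397), np.float64(0.17383486411848698))
bar root [ 0.62472572 -0.05996931  0.1764122 ] 0.004528918380161824 (np.float64(0.12327970151312692), np.float64(0.08910154456989497), np.float64(0.1764121963531305))
wall [0.56034496 0.1711023  0.115     ] (np.float64(-0.11481038734603467), np.float64(0.059911190337972264), np.float64(0.11499999999999999))
wall [0.4276789  0.14993328 0.115     ] (np.float64(-0.1136686601460111), np.float64(-0.07442833283712455), np.float64(0.11499999999999999))
nose (np.float64(0.011313024611633275), np.float64(-0.006430049365511352), np.float64(0.09000000000000008))
tool [[-0.95   0.313 -0.   ]
 [ 0.313  0.95  -0.001]
 [ 0.    -0.001 -1.   ]]
```

Call:
{"fn": "arm_command", "kwargs": {
  "moves": [0,0,-0.9,7.1,0,0,-0.9,7.1,0,0,-0.9,7.1,0,0,-0.9,7.1,0,0,-0.9,7.1,0,0,-0.9,7.1,0,0,-0.9,7.1,0,0,-0.9,7.1,0,0,-0.8,6.4]
}}

```text
time: 0.85
ee_pos: [0.1958, 0.5934, 0.3027]
eef_rot: [0.655, 0.756, -0.0, 0.0]
ft_force: [-0.3, 0.0, 1.1]
width: 0.0871
grip_force: 0.0
```

Call:
{"fn": "arm_command", "kwargs": {
  "moves": [-3.8,1.6,0,0,-3.8,1.6,0,0,-3.8,1.6,0,0,-3.8,1.6,0,0,-3.8,1.6,0,0,-3.8,1.6,0,0,-3.8,1.6,0,0,-3.8,1.6,0,0,-3.8,1.6,0,0]
}}

```text
time: 1.6
ee_pos: [0.3895, 0.2746, 0.3024]
eef_rot: [0.653, 0.758, -0.0, -0.0]
ft_force: [0.9, 0.0, 0.3]
width: 0.087
grip_force: 0.0
```

Call:
{"fn": "arm_command", "kwargs": {
  "moves": [-3.8,1.6,0,0,-3.8,1.6,0,0,-3.8,1.6,0,0,-3.8,1.6,0,0,-3.8,1.6,0,0,-3.8,1.6,0,0,-3.8,1.6,0,0,0,0,0,0,0,0,0,0,0,0,0,0]
}}

```text
time: 2.43
ee_pos: [0.539, 0.0307, 0.3021]
eef_rot: [0.653, 0.758, -0.0, -0.0]
ft_force: [-0.2, 0.3, -0.8]
width: 0.087
grip_force: 0.0
```

Run:
```python
from h import *
import cv2
s=r.read_state();print(s["time"],s["ee_pos"],R.from_quat(s["eef_rot"]).as_matrix().round(4),s["joint_positions"])
c=r.camera_info("wrist");print(c)
import pickle;pickle.dump(c,open("w1.pkl","wb"))
cv2.imwrite("pics/w1.png",r.camera("wrist")[:,:,::-1])
```

```text
2.4333 [0.53902044 0.03070195 0.30210379] [[-1.484e-01  9.889e-01 -9.000e-04]
 [ 9.889e-01  1.484e-01  1.000e-04]
 [ 2.000e-04 -9.000e-04 -1.000e+00]] [-0.73836547  0.1111854   0.65811418  1.58852171 -0.0684269   1.46611899
  0.07291685]
{'fx': 300.3046364102733, 'fy': 300.3046364102733, 'cx': 318.1477281451502, 'cy': 198.7817234497306, 'origin': array([0.52897776, 0.0958283 , 0.46486185]), 'attitude': array([-0.12044294, -0.008974  ,  0.07341015,  0.98996157])}
```

View pics/w1.png

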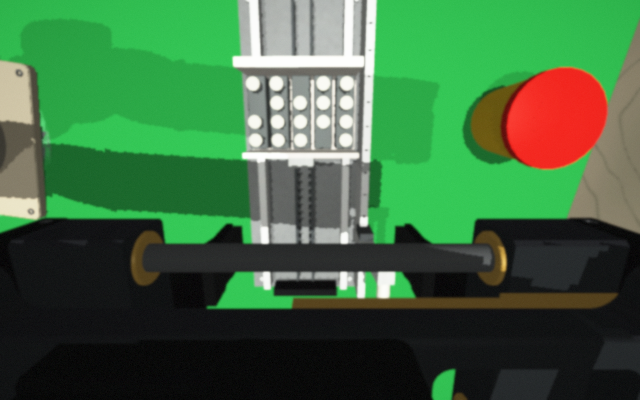

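The wrist view shows the push wall from (233,62) to (364,62), the nose near (300,160), the fence outer edge near u≈375, and the stop bar probably at (384,285), partly behind the gripper.

Run:
```python
from h import *
import cv2,pickle
c=pickle.load(open("w1.pkl","rb"))
O=np.array([.51823,.04864,0]);e=np.array([.1492,-.9888,0]);n=np.array([.9888,.1492,0])
f=lambda p:np.round([(p-O)@e,(p-O)@n,p[2]],4)
g=cv2.imread("pics/w1.png").min(2)
def ext(v,lo,hi,t=140):
    w=np.where(g[v,lo:hi]>t)[0]+lo; return [(a[0],a[-1]) for a in np.split(w,np.where(np.diff(w)>1)[0]+1)]
print(ext(61,215,400),ext(156,215,400),ext(30,215,400),ext(180,215,400),ext(285,340,420))
for z,(u,v) in ((.115,(232.5,62)),(.115,(364.5,62)),(.115,(300,57)),(.012,(240,20)),(.17,(384,285)),(.067,(374,120))):print((u,v),f(at_z(0,u,v,z,c)))
# near/far plate edges by green mask
im=cv2.imread("pics/w1.png").astype(int);gr=(im[:,:,1]>im[:,:,2]+40)
for v in(20,40,200):
    w=np.where(~gr[v,200:420])[0]+200;print(v,w[0],w[-1],f(at_z(0,w[0]-.5,v,.012,c)),f(at_z(0,w[-1]+.5,v,.067,c)))
```

```text
[(np.int64(232), np.int64(374))] [(np.int64(242), np.int64(359)), (np.int64(362), np.int64(369))] [(np.int64(240), np.int64(259)), (np.int64(264), np.int64(291)), (np.int64(296), np.int64(309)), (np.int64(314), np.int64(360)), (np.int64(365), np.int64(375))] [(np.int64(259), np.int64(265)), (np.int64(342), np.int64(347)), (np.int64(362), np.int64(367))] [(np.int64(340), np.int64(353)), (np.int64(357), np.int64(365)), (np.int64(377), np.int64(391))]
(232.5, 62) [-0.1108 -0.0746  0.115 ]
(364.5, 62) [-0.1105  0.0678  0.115 ]
(300, 57) [-0.1156 -0.0017  0.115 ]
(240, 20) [-0.1828 -0.0879  0.012 ]
(384, 285) [0.1246 0.0891 0.17  ]
(374, 120) [-0.0507  0.0893  0.067 ]
20 240 375 [-0.1828 -0.0886  0.012 ] [-0.1658  0.0861  0.067 ]
40 241 374 [-0.1581 -0.0888  0.012 ] [-0.1441  0.0859  0.067 ]
200 249 368 [ 0.0686 -0.0908  0.012 ] [0.055  0.0863 0.067 ]
```

Call:
{"fn": "arm_command", "kwargs": {
  "moves": [-3.2,1.8,0,0,-3.2,1.8,0,0,-3.2,1.8,0,0,-3.1,1.7,0,0,0,0,2.5,0,0,0,2.5,0,0,0,2.5,0,0,0,2.5,0,0,0,2.5,0,0,0,2.5,0,0,0,0,0]
}}

```text
time: 3.4
ee_pos: [0.6257, -0.0819, 0.1476]
eef_rot: [0.651, 0.759, -0.002, -0.003]
ft_force: [-1.2, 0.6, -0.6]
width: 0.0868
grip_force: 0.0
```

Call:
{"fn": "arm_command", "kwargs": {
  "moves": [0,0,0,0,0,0,0,0,0,0,0,0,0,0,0,0,0,0,0,0,0,0,0,0,0,0,0,0,0,0,0,0],
  "fingers": 0,
  "squeeze": 12
}}

```text
time: 4.07
ee_pos: [0.6284, -0.0848, 0.1527]
eef_rot: [0.653, 0.758, 0.0, -0.0]
ft_force: [0.3, 0.7, -0.2]
width: 0.0414
grip_force: 0.0
```

Run:
```python
from h import *
import cv2
s=r.read_state();print(s["time"],s["ee_pos"],s["width"],s["grip_force"],s["ft_force"])
b=r.camera("side")[145:260,250:360,::-1]
cv2.imwrite("pics/s2.png",cv2.resize(b,None,fx=5,fy=5,interpolation=cv2.INTER_CUBIC))
```

```text
4.0667 [ 0.62835815 -0.0848297   0.15265033] 0.041393103471258665 0.0 [ 0.34409972  0.73583876 -0.18606125]
```

View pics/s2.png

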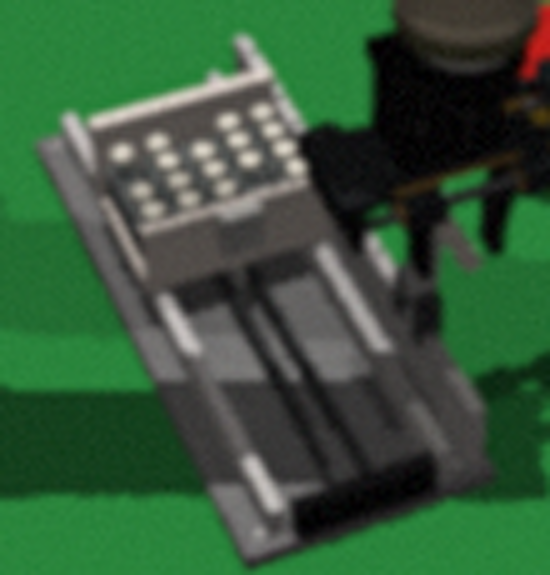

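The fingers straddle the bar, which is visible at (460,245) between them, and they're still closing (41 mm). I'll keep closing.

Call:
{"fn": "arm_command", "kwargs": {
  "moves": [0,0,0,0,0,0,0,0,0,0,0,0,0,0,0,0,0,0,0,0,0,0,0,0,0,0,0,0,0,0,0,0]
}}

```text
time: 4.78
ee_pos: [0.6283, -0.0848, 0.1525]
eef_rot: [0.653, 0.758, 0.0, -0.0]
ft_force: [-0.7, -1.2, -1.4]
width: 0.0136
grip_force: 12.0
```

Call:
{"fn": "arm_command", "kwargs": {
  "moves": [0,-0.7,0,0,0,-0.7,0,0,0,-0.7,0.1,0,0,-0.7,0.1,0,0,-0.67,0.2,0,0,-0.66,0.24,0,0,-0.62,0.3,0,0,-0.62,0.35,0,0,-0.56,0.4,0,0,-0.55,0.45,0,0,-0.5,0.5,0,0,-0.46,0.52,0]
}}

```text
time: 5.78
ee_pos: [0.5542, -0.0959, 0.1203]
eef_rot: [0.653, 0.758, -0.0, -0.0]
ft_force: [2.9, -0.2, 0.9]
width: 0.0137
grip_force: 12.0
```

Call:
{"fn": "arm_command", "kwargs": {
  "moves": [0,-0.4,0.57,0,0,-0.37,0.6,0,0,-0.3,0.63,0,0,-0.27,0.65,0,0,-0.2,0.67,0,0,-0.14,0.69,0,0,-0.08,0.69,0,0,-0.04,0.7,0,0,0,0.3,0,0,0,0,0,0,0,0,0]
}}

```text
time: 6.7
ee_pos: [0.5368, -0.0986, 0.0656]
eef_rot: [0.653, 0.758, -0.0, -0.0]
ft_force: [1.2, 0.9, 2.0]
width: 0.0132
grip_force: 12.0
```

Call:
{"fn": "arm_command", "kwargs": {
  "moves": [0,0,0.2,0,0,0,0.2,0,0,0,0.2,0,0,0,0,0,0,0,0,0]
}}

```text
time: 7.12
ee_pos: [0.5369, -0.0989, 0.0601]
eef_rot: [0.653, 0.758, -0.0, -0.0]
ft_force: [-1.7, 0.1, 8.4]
width: 0.0129
grip_force: 11.4
```

Run:
```python
from h import *
import cv2
s=r.read_state();print(s["time"],s["ee_pos"],s["width"],s["grip_force"],s["ft_force"])
b=r.camera("side")[145:260,250:360,::-1]
cv2.imwrite("pics/s3.png",cv2.resize(b,None,fx=5,fy=5,interpolation=cv2.INTER_CUBIC))
```

```text
7.1167 [ 0.53688756 -0.09894194  0.06010646] 0.012925468361609727 11.36846736073494 [-1.71917785  0.11862226  8.36783456]
```

View pics/s3.png

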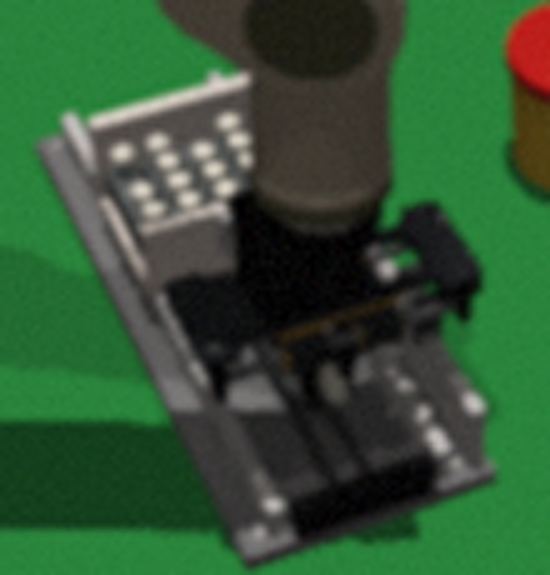

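Call:
{"fn": "arm_command", "kwargs": {
  "moves": [0,0,0,0,0,0,0,0,0,0,0,0,0,0,0,0,0,0,-2.0,0,0,0,-2.5,0,0,0,-2.5,0,0,0,-3,0],
  "fingers": 40
}}

```text
time: 7.83
ee_pos: [0.536, -0.0985, 0.16]
eef_rot: [0.653, 0.758, -0.001, -0.001]
ft_force: [1.2, -0.8, -0.4]
width: 0.0341
grip_force: 0.0
```

Call:
{"fn": "arm_command", "kwargs": {
  "moves": [0,0,-0.5,0,3.5,0,0,0,3.5,0,0,0,3.5,0,0,0,3.5,0,0,0,3.5,0,0,0,3.5,0,0,0,3.5,0,0,0,3.5,0,0,0,3.4,0,0,0,0,0,0,0],
  "fingers": 0
}}

```text
time: 8.75
ee_pos: [0.4879, 0.2196, 0.1642]
eef_rot: [0.649, 0.761, 0.0, -0.001]
ft_force: [-0.7, 1.3, -0.5]
width: 0.0005
grip_force: 0.0
```

Call:
{"fn": "arm_command", "kwargs": {
  "moves": [0,0,2.5,0,0,0,2.5,0,0,0,2.5,0,0,0,2.0,0,0,0,0,0,0,0,0,0]
}}

```text
time: 9.25
ee_pos: [0.4898, 0.2113, 0.0694]
eef_rot: [0.653, 0.758, -0.001, -0.0]
ft_force: [0.5, -0.1, 0.5]
width: 0.0006
grip_force: 0.0
```

Run:
```python
from h import *
import cv2
s=r.read_state();p=s["ee_pos"];print(s["time"],p,s["width"],s["ft_force"])
O=np.array([.51823,.04864,0]);e=np.array([.1492,-.9888,0]);n=np.array([.9888,.1492,0])
print((p-O)@e,(p-O)@n)
b=r.camera("side")[145:260,250:360,::-1]; a=r.camera("top")[170:260,230:370,::-1]
b=cv2.resize(b,None,fx=4,fy=4,interpolation=cv2.INTER_CUBIC);a=cv2.resize(a,(350,225))
k=np.zeros((460,790,3),np.uint8);k[:,:440]=b;k[:225,440:]=a
cv2.imwrite("pics/s4.png",k)
```

```text
9.25 [0.48980189 0.21133328 0.06936605] 0.0005860031700673085 [ 0.45706725 -0.10693241  0.47020481]
-0.16511258608518545 -0.0038358768324480187
```

View pics/s4.png

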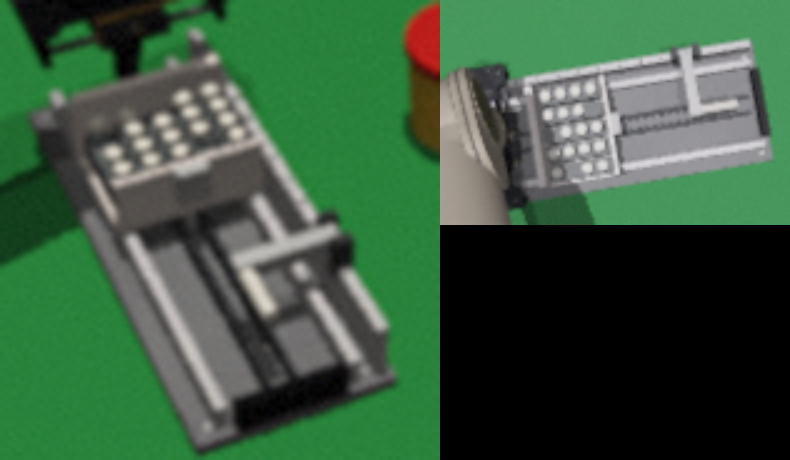

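Call:
{"fn": "arm_command", "kwargs": {
  "moves": [-0.8,0,0,0,-0.8,0,0,0,-0.8,0,0,0,-0.6,0,0,0,-0.6,0,0,0,-0.6,0,0,0,-0.6,0,0,0,-0.6,0,0,0,-0.6,0,0,0,-0.6,0,0,0,-0.6,0,0,0,-0.6,0,0,0]
}}

```text
time: 10.35
ee_pos: [0.5021, 0.1345, 0.0701]
eef_rot: [0.652, 0.758, 0.0, 0.0]
ft_force: [-0.2, 4.9, 2.1]
width: 0.0007
grip_force: 2.1
```

Call:
{"fn": "arm_command", "kwargs": {
  "moves": [-0.6,0,0,0,-0.6,0,0,0,-0.6,0,0,0,-0.6,0,0,0,-0.6,0,0,0,-0.6,0,0,0,-0.6,0,0,0,-0.6,0,0,0]
}}

```text
time: 11.02
ee_pos: [0.5092, 0.0868, 0.0699]
eef_rot: [0.653, 0.758, 0.0, -0.0]
ft_force: [-0.3, 3.1, 2.9]
width: 0.0003
grip_force: 2.0
```

Call:
{"fn": "arm_command", "kwargs": {
  "moves": [-0.5,0,0,0,-0.5,0,0,0,-0.5,0,0,0,-0.5,0,0,0,-0.5,0,0,0]
}}

```text
time: 11.43
ee_pos: [0.5109, 0.0745, 0.0701]
eef_rot: [0.649, 0.761, 0.004, -0.006]
ft_force: [-13.8, 60.0, 8.7]
width: 0.0009
grip_force: 30.7
```

Call:
{"fn": "arm_command", "kwargs": {
  "moves": [0.5,0,0,0,0.7,0,0,0,0.5,0,0,0,0,0,0,0]
}}

```text
time: 11.77
ee_pos: [0.5098, 0.0793, 0.0695]
eef_rot: [0.652, 0.758, -0.001, -0.0]
ft_force: [-0.2, -0.2, 0.4]
width: 0.0007
grip_force: 0.0
```

Run:
```python
from h import *
import cv2
s=r.read_state();p=s["ee_pos"];print(s["time"],p,s["width"],s["ft_force"])
O=np.array([.51823,.04864,0]);e=np.array([.1492,-.9888,0]);n=np.array([.9888,.1492,0])
print((p-O)@e,(p-O)@n)
b=r.camera("side")[145:260,250:360,::-1]; a=r.camera("top")[170:260,230:370,::-1]
b=cv2.resize(b,None,fx=4,fy=4,interpolation=cv2.INTER_CUBIC);a=cv2.resize(a,(350,225))
k=np.zeros((460,790,3),np.uint8);k[:,:440]=b;k[:225,440:]=a
cv2.imwrite("pics/s5.png",k)
```

```text
11.7667 [0.50977696 0.07926556 0.06952963] 0.000700218688977694 [-0.15928279 -0.19667303  0.43179361]
-0.03154374462557251 -0.0037890290754748505
```

View pics/s5.png

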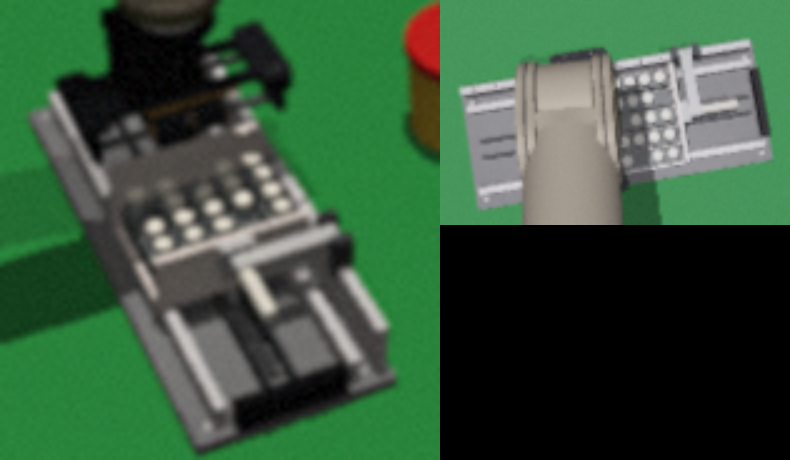

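The nose is against the leaf and the tray sits straight. I'll re-touch gently, in case it rebounded.

Call:
{"fn": "arm_command", "kwargs": {
  "moves": [-0.1,0,0,0,-0.1,0,0,0,-0.1,0,0,0,0,0,0,0]
}}

```text
time: 12.2
ee_pos: [0.5107, 0.0761, 0.0699]
eef_rot: [0.653, 0.758, 0.0, -0.0]
ft_force: [0.7, 0.6, 1.0]
width: 0.0004
grip_force: 0.0
```

Call:
{"fn": "arm_command", "kwargs": {
  "moves": [-0.1,0,0,0,0,0,0,0,0,0,0,0]
}}

```text
time: 12.45
ee_pos: [0.5108, 0.0759, 0.0699]
eef_rot: [0.652, 0.758, 0.0, -0.0]
ft_force: [-0.2, 4.0, 0.2]
width: 0.0006
grip_force: 1.8
```

Call:
{"fn": "arm_command", "kwargs": {
  "moves": [-0.1,0,0,0,0,0,0,0,0,0,0,0]
}}

```text
time: 12.7
ee_pos: [0.5108, 0.0758, 0.0699]
eef_rot: [0.652, 0.758, 0.0, -0.001]
ft_force: [-1.3, 7.4, -0.1]
width: 0.0003
grip_force: 3.4
```

Call:
{"fn": "arm_command", "kwargs": {
  "moves": [1.0,0,0,0,2.0,0,0,0,0,0,-2.5,0,0,0,-3,0,0,0,-3,0,0,0,-1.5,0]
}}

```text
time: 13.2
ee_pos: [0.5078, 0.1042, 0.1733]
eef_rot: [0.653, 0.757, 0.001, 0.001]
ft_force: [1.2, 0.5, -0.6]
width: 0.0009
grip_force: 0.0
```

Call:
{"fn": "arm_command", "kwargs": {
  "moves": [-3.4,0,0,0,-3.4,0,0,0,-3.4,0,0,0,-3.4,0,0,0,-3.4,0,0,0,-3.5,0,0,0,0,0,0,0,0,0,0,0,0,0,0,0],
  "fingers": 50
}}

```text
time: 13.95
ee_pos: [0.5369, -0.0982, 0.1698]
eef_rot: [0.653, 0.758, -0.0, -0.0]
ft_force: [0.8, 0.2, 0.6]
width: 0.0427
grip_force: 0.0
```

Call:
{"fn": "arm_command", "kwargs": {
  "moves": [0,0,2.5,0,0,0,2.5,0,0,0,2.5,0,0,0,2.4,0,0,0,0,0,0,0,0,0]
}}

```text
time: 14.45
ee_pos: [0.5363, -0.0973, 0.0705]
eef_rot: [0.652, 0.758, -0.001, -0.001]
ft_force: [0.5, -0.3, 0.9]
width: 0.0436
grip_force: 0.0
```

Call:
{"fn": "arm_command", "kwargs": {
  "moves": [0,0,0,0,0,0,0,0,0,0,0,0,0,0,0,0,0,0,0,0,0,0,0,0,0,0,0,0,0,0,0,0],
  "fingers": 0
}}

```text
time: 15.12
ee_pos: [0.5369, -0.0985, 0.0712]
eef_rot: [0.653, 0.758, 0.0, -0.0]
ft_force: [-2.8, 0.6, 5.8]
width: 0.0133
grip_force: 12.0
```

Call:
{"fn": "arm_command", "kwargs": {
  "moves": [0,0.04,-0.7,0,0,0.08,-0.69,0,0,0.14,-0.69,0,0,0.2,-0.67,0,0,0.27,-0.65,0,0,0.3,-0.63,0,0,0.37,-0.6,0,0,0.4,-0.57,0,0,0.46,-0.52,0,0,0.5,-0.5,0,0,0.55,-0.45,0,0,0.56,-0.4,0]
}}

```text
time: 16.12
ee_pos: [0.5736, -0.0938, 0.143]
eef_rot: [0.653, 0.757, -0.001, -0.002]
ft_force: [-11.9, -0.2, 11.0]
width: 0.0136
grip_force: 12.0
```

Call:
{"fn": "arm_command", "kwargs": {
  "moves": [0,0.62,-0.35,0,0,0.62,-0.3,0,0,0.66,-0.24,0,0,0.67,-0.2,0,0,0.7,-0.1,0,0,0.7,-0.1,0,0,0.7,0,0,0,0.7,0,0,0,0,0,0,0,0,0,0]
}}

```text
time: 16.95
ee_pos: [0.6293, -0.0849, 0.1545]
eef_rot: [0.653, 0.758, 0.0, 0.001]
ft_force: [2.2, -2.6, 0.1]
width: 0.0139
grip_force: 12.0
```

Call:
{"fn": "arm_command", "kwargs": {
  "moves": [0,0.4,0.05,0,0,0.3,0.05,0,0,0,0,0,0,0,0,0]
}}

```text
time: 17.28
ee_pos: [0.6349, -0.084, 0.1534]
eef_rot: [0.653, 0.758, -0.0, -0.0]
ft_force: [-3.2, -3.1, 3.2]
width: 0.0136
grip_force: 12.0
```

Call:
{"fn": "arm_command", "kwargs": {
  "moves": [0,0.2,0.04,0,0,0.2,0.04,0,0,0,0,0]
}}

```text
time: 17.53
ee_pos: [0.6356, -0.0843, 0.1526]
eef_rot: [0.653, 0.757, -0.002, -0.003]
ft_force: [-22.9, -3.3, 16.6]
width: 0.0134
grip_force: 12.0
```

Call:
{"fn": "arm_command", "kwargs": {
  "moves": [0,0.2,0.04,0,0,0,0,0,0,0,0,0]
}}

```text
time: 17.78
ee_pos: [0.6372, -0.0842, 0.1521]
eef_rot: [0.653, 0.757, -0.003, -0.003]
ft_force: [-23.3, -4.0, 15.5]
width: 0.0167
grip_force: 12.0
```

End of swing reached (the force rises and motion stops). Releasing and lifting clear.

Call:
{"fn": "arm_command", "kwargs": {
  "moves": [0,0,0,0,0,0,0,0,0,0,0,0,0,0,0,0,0,0,0,0,0,0,0,0,0,0,0,0,0,0,0,0,0,0,0,0,0,0,-2,0,0,0,-3,0,0,0,-3,0],
  "fingers": 60
}}

```text
time: 18.78
ee_pos: [0.6406, -0.0828, 0.2327]
eef_rot: [0.653, 0.758, -0.001, -0.001]
ft_force: [1.3, -0.9, 0.5]
width: 0.0522
grip_force: 0.0
```

Call:
{"fn": "arm_command", "kwargs": {
  "moves": [0,0,-4,0,0,0,-4,0,4,0,0,0,4,0,0,0,4,0,0,0,4,0,0,0,4,0,0,0,4,0,0,0,4,0,0,0,4,0,0,0,0,0,0,0,0,0,0,0]
}}

```text
time: 19.78
ee_pos: [0.5927, 0.2368, 0.3117]
eef_rot: [0.651, 0.759, -0.0, -0.0]
ft_force: [-0.4, -1.2, -0.2]
width: 0.0521
grip_force: 0.0
```

Run:
```python
from h import *
import cv2
s=r.read_state();p=s["ee_pos"];print(s["time"],p,s["width"],s["ft_force"])
b=r.camera("side")[145:260,250:360,::-1]; a=r.camera("top")[170:260,230:370,::-1]
b=cv2.resize(b,None,fx=4,fy=4,interpolation=cv2.INTER_CUBIC);a=cv2.resize(a,(350,225))
k=np.zeros((460,790,3),np.uint8);k[:,:440]=b;k[:225,440:]=a
cv2.imwrite("pics/s6.png",k)
```

```text
19.7833 [0.59272799 0.23684958 0.31167976] 0.05208725966703133 [-0.43730885 -1.20161908 -0.23610222]
```

View pics/s6.png

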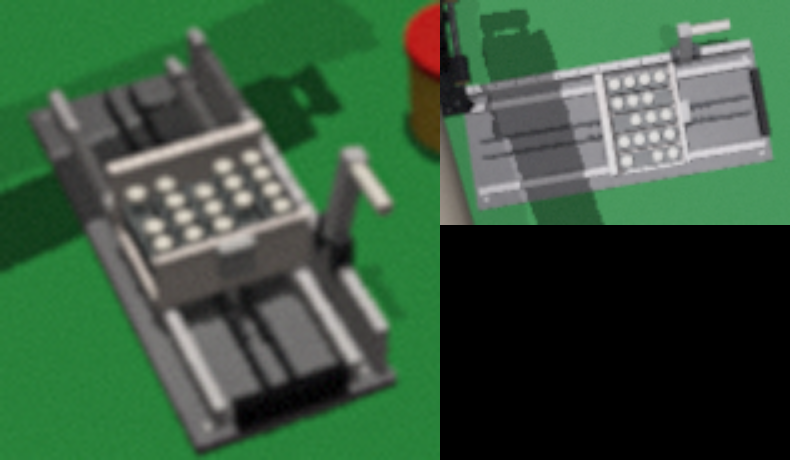

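The stop leans fully back over the fence, further out than at the start. The tray is straight at its gauged place, and the arm is clear of everything.

```bash
python3 -c "
from bench import r
print(r.close_job())"
```

```text
the job is handed in; nothing more can be done
None
```

I flipped the stop down, pushed the tray on the centre line until its nose rested on the stop, then flipped the stop fully up and handed in with the arm clear at about 20 s of the 64 s. The push briefly reached about 60 N on the wrist (limit 120 N) when the tray met the stop sooner than I expected, and afterwards the tray looked straight and in place.

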